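# Level the vanity tray with a bead level

## Robot

A 7-joint arm with a two-finger parallel gripper is mounted at the origin on the work surface. World frame = base frame: x ahead of the robot, y to its left, z up, the work surface at z = 0. Lengths are in m, angles in rad, forces in N, time in s.
With the tool pointing down it reaches from about 0.4 to 0.875 m from the base axis. Payload 19.3 kg.
Tool frame: the origin (TCP) lies at the very end of the fingers, on their centre line; the grasp point (between the pads) lies 19 mm behind it; z points along the fingers, y is the direction in which the jaws open and shut (so a half turn about z gives the same grasp; the last joint's range is limited). The gripper opens to 85 mm and grips with 20 to 120 N. Pads are 22 mm wide; open, the fingers measure 114 mm over their backs; the gripper's body (76 mm by 85 mm) begins 54 mm behind the grasp point. The pads swing forward as they close: fully open they stand 13 mm farther back than shut.
Start: joints at [1.214, 0.521, -0.036, 1.599, 0.021, 1.021, -0.113], TCP at [0.177, -0.599, 0.231] pointing down, gripper open.
Joint ranges: [-2.91, 2.91], [-0.3, 2.13], [-1.5, 1.42], [0.17, 2.43], [-1.26, 4.41], [0.16, 1.93], [-2.52, 2.52]. Speed limits (rad/s): [1.89, 1.89, 2.39, 2.39, 3.01, 3.01, 3.01].

## Interface

Orientations are given as [roll, pitch, yaw] about the fixed x, y, z axes, in that order (R = Rz(yaw) Ry(pitch) Rx(roll)).
In Python, from workcell import bot, grab_frame, calibration, workorder gives the robot as it stands.
- The arm moves only by the tool move_arm, never from a script. Its arguments are lists of equal length, an entry for each row: "jaw": the closure in counts, from 0 (fully open) to 255 (shut); "dp": the shift along the tool's x, y, z in units of 800 mm (1.0 is 800 mm), a list of three; "rotation": the turn, a rotation vector about the tool's x, y, z in units of pi rad (1.0 is pi rad), a list of three. In form: {"jaw": [jaw, ...], "dp": [[dx, dy, dz], ...], "rotation": [[rx, ry, rz], ...]}. A call has 1 to 10 rows; each row shifts and turns the commanded pose from where the row before left it, along the tool's axes as they then stand; what a row does not reach is not made up. A row lasts 1/8 s, in which the tool goes at most 62.5 mm and 10.7 degrees, less where a joint would pass 70% of its speed; a pose out of reach is approached as far as the arm can. A call with a number of a shift or a turn outside -1 to 1 is refused whole. A call with a gripper value outside its range is refused whole. The fingers move at their own pace and stop on an object; "squeeze" is the grip in N (left out, the last holds). Time passes only in rows, so rows that do not move let the fingers close. It gives the time, the measured TCP pose, the force and the opening at its end, in the units of the state.
- bot.observe(): the state, without advancing time (a new reading comes with each control period).
- grab_frame(name): name is "side" or "top" or "wrist"; returns the picture (480x640x3 uint8, blue, green, red); there is no depth.
- calibration(name): a dict with "camera_matrix" (3x3 intrinsics, pixels), "dist" ([k1, k2, p1, p2, k3] as OpenCV has them; the pictures are not rectified), "T" (4x4, takes a point from camera to world coordinates). Camera axes: x right, y down, z forward; pixel columns grow to the right and rows downward; lengths in m; the calibration is good to about 2 mm. A picture is of the moment at which its call begins: read the wrist's pose just before it. calibration takes no time and is no camera call; for the wrist camera it gives the pose at the moment of the call.
- workorder.job_done(): hands the job in, once; it reports no verdict.
The state is a dict: "clock": time; "qpos": joint angles; "qd": joint speeds; "joint_efforts": joint torques, N m; "position": TCP position; "tool_rot": TCP orientation; "force": force on the tool from outside, world axes, zero at the start; "moment": the same for the moment, N m; "grip_width": finger opening in m.
Only numpy, scipy, OpenCV 4.12 (cv2) and the standard library are available. Lean on these libraries where they do the work, as an engineer would, in place of code of your own. Each camera call takes 0.05 s, during which the arm holds its last target. There are 200 camera calls.

## Task

Get the small bead level out of its clear sleeve by pushing the sleeve's spring ejector tab all the way, and set the level down flat in the middle of the oval glass tray, lengthwise along it, letting go so that its steel bead rolls to the low side. Then turn the wing knob of the tray's levelling foot until the bead rests between the two black rings, and finally press the level's rubber thumb pad down with a light push. Finish while still pressing it, with the bead centred, and leave the other things on the vanity where they are.

Things in the scene. Friction and masses are not known exactly. Their poses are not given: they have to be found in the camera images.
- dock: clear acrylic sleeve fixed to the vanity, 124 long, 41 wide (65 over its brass foot strips, which are 5 high), 38 tall, open at the mouth. Origin on the vanity surface, +x points along the sleeve out of its mouth, which lies at x=+54; the rear end is at x=-70. The level starts inside with its middle about at the origin, its +x towards the mouth, standing directly on the vanity surface. It clears each side wall by 2.5 and the roof by 5
- ejector_tab (a point): centre of the rear face of the brass ejector tab, an upright plate 36 wide, 8 thick, standing from 41 to 65 above the vanity over the sleeve's roof near the rear end. Its x axis is the sleeve's x: push the rear face towards +x. This point is 53 above the surface; behind it is free space. The pusher inside it drives the level out of the mouth
- ejector (a joint): travel of the ejector in m: 0 at rest, 0.065 fully pushed. A spring drives it back (0.8 N at rest, 3.4 N at full travel); the level, when pushed out, stays out, standing about 60 mm out of the mouth
- level: bead level: aluminium bar 100 long (x), 28 wide (y), 22 high, about 0.15 kg. Origin at the centre of its underside, z up. On top: a glass vial along x centred at x=+16 (56 long, top at 33.5 above the underside) with a steel bead inside, and a square rubber thumb pad centred at x=-33. Grip it across its width by the bar
- bead (a joint): place of the bead along the vial in m, along the level's +x, 0 in the middle of the two black rings, ends at -0.021 and +0.021. The bead is heavy and rolls to the LOW end: 0.6 mm per milliradian of slope; it takes about 1.5 s to settle. It is centred within 0.0025
- bead_mid (a point): centre of the steel bead (10.4 across), 26.5 above the level's underside; its x axis is the level's x
- thumb_pad (a joint): how far the thumb pad is pressed in, in m: 0 free, 0.006 fully down. Sprung: about 2 N to start, 6 N at 0.003, 10 N at full travel. Pressed means more than 0.002
- pad_top (a point): centre of the thumb pad's top face (22 along the level x 24 across), 32.5 above the level's underside when free; the vial's end begins 21 mm from it towards the level's +x
- tray: oval brass-rimmed glass tray, 256 long (its y) x 144 wide (its x), plate 8 thick, top about 46 above the vanity, no raised edge to speak of (rim 0.5 above the glass). It tilts about a fixed cross axis at its +y end; origin on that axis, 110 from the tray's middle and 10 below the glass top. Its -y end stands on the levelling foot and is too low at the start by 10 to 28 milliradians of tilt; along x it is true
- tray_mid (a point): middle of the tray's glass top; y along the tray's length, +y to the hinged end, -y to the levelling foot
- foot_knob (a joint): turn of the levelling foot's wing knob in rad, grows CLOCKWISE from above, 0 to 3.2, starts between 0.7 and 1.2; stays where left (0.05 N m friction). It is a coarse cam: each rad raises the foot's end of the tray by 18 milliradians of tilt (moves the bead about 11 mm). The reading that makes the tray level differs from time to time (between 1.7 and 2.3): watch the bead
- knob_grip (a point): point on the axis of the wing knob to grip, 148 from the tray's middle along the tray's -y; about 70 above the vanity. The wing is an upright bar 44 long (this point's x), 12 thick (this point's y, close the fingers along it), from 16 below to 10 above this point; below it is a round collar 34 across. It turns with the knob and rises about 5 mm per rad
- violet_bottle: bystander, not to be disturbed: violet glass bottle, 142 tall, 64 across (mm); origin at the centre of its underside
- brush_holder: bystander, not to be disturbed: grey silicone makeup brush holder with three brushes, 205 tall, 80 across (mm); origin at the centre of its underside
- ring_cone: bystander, not to be disturbed: white ceramic ring cone, 78 tall, foot 60 across (mm); origin at the centre of its underside
- pump_bottle: bystander, not to be disturbed: white bottle with a press-button pump, 184 tall, 66 across (mm); origin at the centre of its underside
- cream_jar: bystander, not to be disturbed: white cream jar with brass lid, 45 tall, 56 across (mm); origin at the centre of its underside
- compact: bystander, not to be disturbed: silvery powder compact, 72 across, 16 tall, lying flat (mm); origin at the centre of its underside
- soap: bystander, not to be disturbed: bar of soap, 85 x 55 x 26 (mm); origin at the centre of its underside
Things that resemble listed ones, but are neither listed nor needed, are in the scene too. Leave any brown or orange look-alike of the dock alone.

How it is judged:
By the outcome, as a careful person would: the job done as asked, in the order asked, and still so for the second after the job is handed in, while the arm keeps its last pose, push and grip.
It also fails if it takes over 66 s, if anything falls off the work surface, if the arm or the gripper's body presses on something with over 40 N, if the wrist force passes 120 N, or if a joint passes its speed limit or range.

## Working session

There is one attempt and no reset: what is moved stays moved. The work goes in short steps, Python scripts to look and compute and a tool call to move; the robot and the scene stay as the last step left them, time stands still between calls to the robot, and variables do not carry over. Pictures are saved under pics/ and viewed, about 8 in all and at most 12, crops included, and the job is handed in when it is done.

Besides the shell and the picture viewer there is one more tool, called after ">>>" by a JSON object that holds its "method" and its "body", one argument or row to a line. move_arm: Moves the arm, as the interface text tells. Shifts and turns lie within -1 to 1; 1 stands for 800 mm of shift or pi rad of turn. Its arguments: {"type":"object","properties":{"jaw":{"type":"array","items":{"type":"number"}},"dp":{"type":"array","items":{"type":"array","items":{"type":"number","minimum":-1,"maximum":1}}},"rotation":{"type":"array","items":{"type":"array","items":{"type":"number","minimum":-1,"maximum":1}}},"squeeze":{"type":"number"}},"required":["jaw","dp","rotation"]}

```bash
mkdir -p pics; ls; python3 - <<'E'
from workcell import bot, grab_frame, calibration
import cv2, numpy as np
np.set_printoptions(precision=4,suppress=True)
s=bot.observe(); print(s['clock'],s['position'],s['tool_rot'],s['grip_width'],s['force'])
for n in ('side','top'):
    cv2.imwrite(f'pics/{n}0.png',grab_frame(n)); c=calibration(n); print(n,c['camera_matrix'],c['dist'],c['T'])
E
```

```text
pics
0.0 [ 0.1767 -0.5991  0.2307] [-3.1404  0.0001  0.2868] 0.08518138478604954 [-0.799   0.872   0.1391]
side [[578.4907   0.     317.0692]
 [  0.     578.4907 238.2304]
 [  0.       0.       1.    ]] [-0.1709  0.      0.      0.      0.    ] [[-0.9942 -0.0883  0.0614  0.4455]
 [-0.1064  0.7256 -0.6798  1.038 ]
 [ 0.0155 -0.6824 -0.7308  1.1562]
 [ 0.      0.      0.      1.    ]]
top [[479.4736   0.     322.2465]
 [  0.     479.4736 240.8181]
 [  0.       0.       1.    ]] [0.024 0.    0.    0.    0.   ] [[ 0.0214 -0.9948  0.0997  0.4181]
 [-0.9995 -0.0236 -0.0213  0.0349]
 [ 0.0235 -0.0992 -0.9948  1.1021]
 [ 0.      0.      0.      1.    ]]
```

View pics/top0.png

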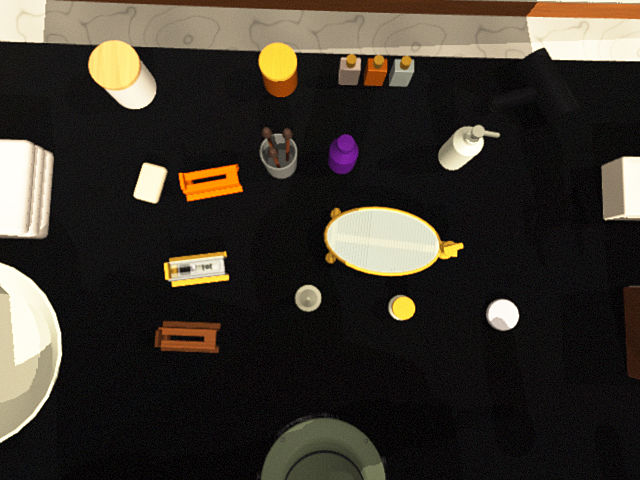

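View pics/side0.png

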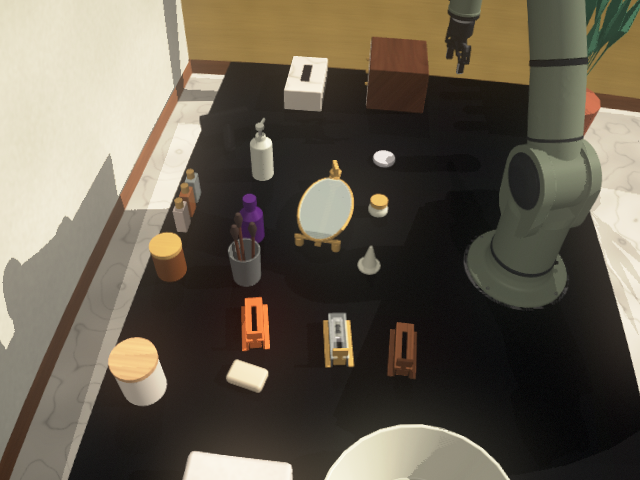

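The top view shows the clear dock at about (197,268), with its tab at the left end (168,270) and its mouth to the right. The tray is centred at about (382,240), with the knob at (452,248) and the hinge at the left. Next I'll enlarge these areas.

```bash
cat > h.py <<'E'
import cv2, numpy as np
from workcell import bot, grab_frame, calibration
np.set_printoptions(precision=4,suppress=True)
def ray(c,uv):
    K,d,T=[np.array(c[k],float) for k in('camera_matrix','dist','T')]
    p=cv2.undistortPoints(np.array(uv,float).reshape(-1,1,2),K,d).reshape(-1,2)
    return T[:3,3],np.c_[p,np.ones(len(p))]@T[:3,:3].T
def onz(c,uv,z):
    o,r=ray(c,uv); z=np.broadcast_to(z,len(r)); return o+r*((z-o[2])/r[:,2])[:,None]
def proj(c,P):
    K,d,T=[np.array(c[k],float) for k in('camera_matrix','dist','T')]
    R=T[:3,:3].T; return cv2.projectPoints(np.array(P,float).reshape(-1,3),cv2.Rodrigues(R)[0],-R@T[:3,3],K,d)[0].reshape(-1,2)
E
python3 - <<'E'
from h import *
t=cv2.imread('pics/top0.png'); s=cv2.imread('pics/side0.png')
z=lambda i,u,v,w,h,W,H:cv2.resize(i[v:v+h,u:u+w],(W,H),interpolation=cv2.INTER_CUBIC)
a=z(t,155,240,80,60,400,300); b=z(s,305,300,80,60,400,300)
c=z(t,315,195,160,90,400,300*3//4); d=z(s,285,155,80,100,240,300)
o=np.zeros((600,800,3),np.uint8); o[:300,:400]=a;o[:300,400:]=b;o[300:525,:400]=c;o[300:,400:640]=d
cv2.imwrite('pics/crop1.png',o)
c=calibration('top')
# tray ellipse by mask
hsv=cv2.cvtColor(t,cv2.COLOR_BGR2HSV); m=(hsv[...,2]>70).astype(np.uint8); m[:195]=0;m[285:]=0;m[:,:315]=0;m[:,475:]=0
m=cv2.morphologyEx(m,cv2.MORPH_OPEN,cv2.getStructuringElement(cv2.MORPH_ELLIPSE,(25,25)))
e=cv2.fitEllipse(max(cv2.findContours(m,0,1)[0],key=cv2.contourArea)); print(e)
for v in cv2.boxPoints(e): pass
print(onz(c,[e[0]],.044))
bp=onz(c,cv2.boxPoints(e),.044); print(bp)
print('bystanders approx',onz(c,[(279,160),(344,155),(308,300),(402,310),(462,148)],0.0))
E
```

```text
((382.4090881347656, 240.85549926757812), (68.16758728027344, 118.91383361816406), 97.68608856201172)
[[ 0.5272 -0.1216  0.044 ]]
[[ 0.6181  0.0013  0.044 ]
 [ 0.5887 -0.2635  0.044 ]
 [ 0.4374 -0.2426  0.044 ]
 [ 0.4666  0.0183  0.044 ]]
bystanders approx [[ 0.7163  0.1167  0.    ]
 [ 0.7326 -0.0355  0.    ]
 [ 0.3921  0.0409  0.    ]
 [ 0.374  -0.1742  0.    ]
 [ 0.7569 -0.3146  0.    ]]
```

View pics/crop1.png

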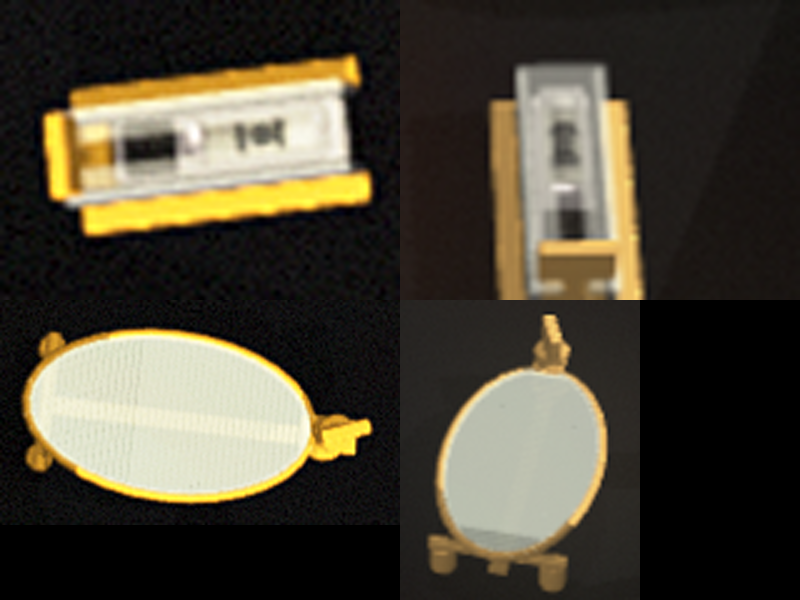

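The crop shows the dock's foot strips and tab, with crop edges at about (72,92)-(358,57) and (85,235)-(372,198). The wing knob sits at the tray's right tip.

```bash
python3 - <<'E'
from h import *
c=calibration('top'); s=calibration('side')
f=lambda L:[(155+u/5,240+v/5) for u,v in L]
P=onz(c,f([(72,92),(358,57),(85,235),(372,198)]),.005); print(P[:,:2]*1e3)
d1=P[1]-P[0];d2=P[3]-P[2];print(np.linalg.norm(d1),np.linalg.norm(d2),np.arctan2(d1[1],d1[0]),np.arctan2(d2[1],d2[0]))
d=d1+d2;d/=np.linalg.norm(d); ce=P.mean(0); print('mid',ce,'dir',d, 'origin',ce+8e-3*d)
o=(ce+8e-3*d)*[1,1,0]; y=np.array([-d[1],d[0],0])
tabs=onz(c,f([(45,115),(55,200),(62,110),(76,195)]),.065)-o; print('tab top in dock', np.c_[tabs@d,tabs@y]*1e3)
m=onz(c,f([(348,88),(352,165)]),.038)-o; print('mouth roof',np.c_[m@d,m@y]*1e3)
print('side proj of dock corners',proj(s,[o+x*d+yy*y+[0,0,.005] for x in(-.07,.054) for yy in(-.0325,.0325)])); 
print('crop',(proj(s,[o+x*d+yy*y+[0,0,z] for x,yy,z in((.054,.0325,.005),(.054,-.0325,.005),(.054,.0205,.038),(.054,-.0205,.038))])-[305,300])*5)
# tray
e0=np.array([.5272,-.1216]); a=np.array([.6181-.5887,.0013+.2635]); a/=np.linalg.norm(a); print('tray y yaw',np.arctan2(a[1],a[0]),'knob',e0-a*.148)
E
```

```text
[[479.6638 357.3763]
 [498.5353 229.1673]
 [415.2607 348.1141]
 [434.5677 220.1901]]
0.12959046103266486 0.12937281061122424 -1.4246525538471542 -1.4210014992022098
mid [0.457  0.2887 0.005 ] dir [ 0.1474 -0.9891  0.    ] origin [0.4582 0.2808 0.005 ]
tab top in dock [[-67.8954  18.207 ]
 [-67.0922 -18.4812]
 [-60.5569  19.4377]
 [-58.1043 -17.4868]]
mouth roof [[ 56.6192  15.923 ]
 [ 54.7612 -18.0876]]
side proj of dock corners [[354.4937 363.1637]
 [326.1027 364.0437]
 [350.2836 318.7489]
 [323.4728 319.467 ]]
crop [[ 92.3638  97.3349]
 [226.4179  93.7446]
 [119.2758  56.646 ]
 [205.375   54.3951]]
tray y yaw 1.4602220037390239 knob [ 0.5109 -0.2687]
```

```bash
cat >> h.py <<'E'
from scipy.spatial.transform import Rotation as Ro
def plan(way,jaw,v=.072,w=.055,start=None):
    """way: list of (x,y,z,yaw); prints rows from the measured pose"""
    s=bot.observe(); p=np.array(s['position']) if start is None else np.array(start[:3]); yaw=s['tool_rot'][2] if start is None else start[3]
    rows=[]
    for x in way:
        t=np.array(x[:3]); dy=(x[3]-yaw+np.pi)%(2*np.pi)-np.pi
        n=max(1,int(np.ceil(max(np.linalg.norm(t-p)/.8/v,abs(dy)/np.pi/w))))
        for i in range(n):
            R=Ro.from_euler('xyz',[np.pi,0,yaw]).as_matrix(); dd=np.round(R.T@((t-p)/(n-i))/.8,4); r=round(-((x[3]-yaw+np.pi)%(2*np.pi)-np.pi)/(n-i)/np.pi,4)
            rows.append((dd.tolist(),[0,0,r])); p=p+R@dd*.8; yaw-=r*np.pi
    for k in range(0,len(rows),10):
        q=rows[k:k+10]; print('jaw',[jaw]*len(q),'\ndp',[a for a,_ in q],'\nrot',[b for _,b in q])
    print('end',p,yaw)
E
python3 - <<'E'
from h import *
plan([(.42,-.30,.25,.7),(.444,.377,.25,1.719),(.444,.377,.049,1.719)],255)
c=calibration('wrist'); print(c['T'],c['camera_matrix'][0])
E
```

```text
jaw [255, 255, 255, 255, 255, 255, 255, 255, 255, 255] 
dp [[0.0568, -0.039, -0.0034], [0.059, -0.0355, -0.0034], [0.061, -0.032, -0.0034], [0.0628, -0.0283, -0.0035], [0.0643, -0.0246, -0.0034], [0.0656, -0.0208, -0.0035], [0.0668, -0.0168, -0.0034], [0.0473, -0.0523, -0.0], [0.0516, -0.0481, -0.0], [0.0555, -0.0436, -0.0]] 
rot [[0, 0, np.float64(-0.0188)], [0, 0, np.float64(-0.0188)], [0, 0, np.float64(-0.0188)], [0, 0, np.float64(-0.0188)], [0, 0, np.float64(-0.0188)], [0, 0, np.float64(-0.0188)], [0, 0, np.float64(-0.0187)], [0, 0, np.float64(-0.027)], [0, 0, np.float64(-0.027)], [0, 0, np.float64(-0.027)]]
jaw [255, 255, 255, 255, 255, 255, 255, 255, 255, 255] 
dp [[0.059, -0.0387, -0.0], [0.0621, -0.0336, -0.0], [0.0647, -0.0282, -0.0], [0.0668, -0.0226, -0.0], [0.0685, -0.0169, -0.0], [0.0697, -0.011, -0.0], [0.0704, -0.005, -0.0], [0.0706, 0.0009, -0.0], [0.0702, 0.007, -0.0], [0.0, -0.0, 0.0628]] 
rot [[0, 0, np.float64(-0.027)], [0, 0, np.float64(-0.027)], [0, 0, np.float64(-0.0271)], [0, 0, np.float64(-0.027)], [0, 0, np.float64(-0.0271)], [0, 0, np.float64(-0.027)], [0, 0, np.float64(-0.0271)], [0, 0, np.float64(-0.027)], [0, 0, np.float64(-0.0271)], [0, 0, np.float64(0.0)]]
jaw [255, 255, 255] 
dp [[0.0, -0.0, 0.0628], [0.0, -0.0, 0.0628], [0.0, -0.0, 0.0628]] 
rot [[0, 0, np.float64(0.0)], [0, 0, np.float64(0.0)], [0, 0, np.float64(0.0)]]
end [0.444 0.377 0.049] 1.7190485611316968
[[ 0.2837 -0.9104 -0.3012  0.2537]
 [-0.9589 -0.2697 -0.0879 -0.5764]
 [-0.0012  0.3137 -0.9495  0.3736]
 [ 0.      0.      0.      1.    ]] [331.0596   0.     319.3382]
```

>>> {"method": "move_arm", "body": {
  "jaw": [255,255,255,255,255,255,255,255,255,255],
  "dp": [
    [0.057,-0.039,-0.003],
    [0.059,-0.036,-0.003],
    [0.061,-0.032,-0.003],
    [0.063,-0.028,-0.003],
    [0.064,-0.025,-0.003],
    [0.066,-0.021,-0.003],
    [0.067,-0.017,-0.003],
    [0.047,-0.052,0],
    [0.052,-0.048,0],
    [0.056,-0.044,0]
  ],
  "rotation": [
    [0,0,-0.019],
    [0,0,-0.019],
    [0,0,-0.019],
    [0,0,-0.019],
    [0,0,-0.019],
    [0,0,-0.019],
    [0,0,-0.019],
    [0,0,-0.027],
    [0,0,-0.027],
    [0,0,-0.027]
  ]
}}

```text
clock: 1.35
position: [0.4249, -0.1275, 0.248]
tool_rot: [-3.142, 0.0, 0.962]
force: [1.1, 0.3, 0.0]
grip_width: -0.0001
```

```bash
python3 - <<'E'
from h import *
c=calibration('wrist');print(bot.observe()['position'],bot.observe()['tool_rot'])
cv2.imwrite('pics/w1.png',grab_frame('wrist'))
np.savez('pics/w1.npz',T=c['T'],K=c['camera_matrix'],d=c['dist'])
t=np.r_[.5272,-.1216,.046]; print(proj(c,[t,[.511,-.2687,.07]]))
E
```

```text
[ 0.4249 -0.1275  0.248 ] [-3.1416  0.0001  0.9618]
[[399.3546 148.2421]
 [461.052  275.465 ]]
```

View pics/w1.png

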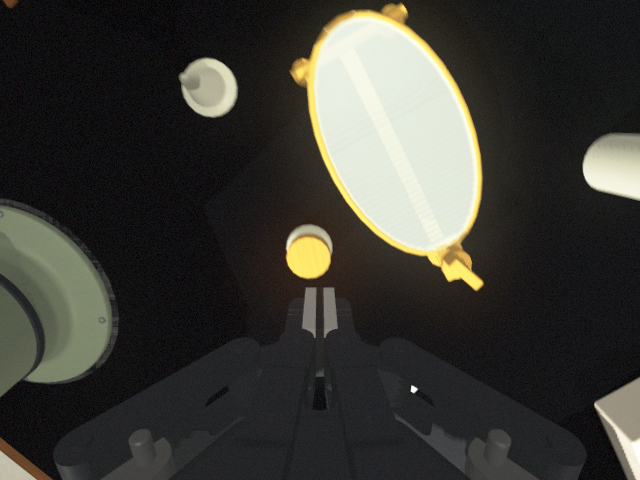

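The wrist view shows the tray with its centre at about (397,132), and the wing running roughly from (443,262) to (482,285). It agrees with the predicted positions.

```bash
python3 - <<'E'
from h import *
z=np.load('pics/w1.npz'); c=dict(T=z['T'],camera_matrix=z['K'],dist=z['d'])
i=cv2.imread('pics/w1.png')
m=(i.max(2)>90).astype(np.uint8); m[:, :290]=0; m[:,500:]=0; m[265:]=0
m=cv2.morphologyEx(m,cv2.MORPH_OPEN,cv2.getStructuringElement(cv2.MORPH_ELLIPSE,(41,41)))
ct=max(cv2.findContours(m,0,1)[0],key=cv2.contourArea).reshape(-1,2)
W=onz(c,ct,.044)[:,:2]; e=cv2.fitEllipse((W*1000).astype(np.float32)); print('tray mm',e)
a=np.deg2rad(e[2]+90);u=np.array([np.cos(a),np.sin(a)]);u*=np.sign(u[1]);mid=np.array(e[0])/1e3
print('yaw',np.arctan2(u[1],u[0]),'knob',mid-.148*u)
K=np.r_[mid-.148*u,.078]; print('knob px',proj(c,[K]))
P=onz(c,[(482,285),(445,257)],.078);print(P, np.arctan2(*(P[0]-P[1])[1::-1]))
cv2.imwrite('pics/w1c.png',cv2.resize(i[225:315,400:520],(800,600),interpolation=cv2.INTER_CUBIC))
plan([(.444,.377,.25,1.719),(.444,.377,.049,1.719)],255)
E
```

```text
tray mm ((528.599365234375, -118.67829895019531), (151.43917846679688, 269.9618225097656), 174.48870849609375)
yaw 1.4746061440145428 knob [ 0.5144 -0.266 ]
knob px [[465.8111 275.0156]]
[[ 0.5235 -0.2866  0.078 ]
 [ 0.5058 -0.2353  0.078 ]] -1.2372521821273261
jaw [255, 255, 255, 255, 255, 255, 255, 255, 255, 255] 
dp [[0.0586, -0.0368, -0.0002], [0.0615, -0.0318, -0.0002], [0.0639, -0.0266, -0.0003], [0.0659, -0.0212, -0.0002], [0.0674, -0.0157, -0.0003], [0.0684, -0.01, -0.0002], [0.069, -0.0043, -0.0003], [0.0692, 0.0014, -0.0002], [0.0688, 0.0071, -0.0003], [0.0, -0.0, 0.0628]] 
rot [[0, 0, np.float64(-0.0264)], [0, 0, np.float64(-0.0264)], [0, 0, np.float64(-0.0264)], [0, 0, np.float64(-0.0264)], [0, 0, np.float64(-0.0264)], [0, 0, np.float64(-0.0264)], [0, 0, np.float64(-0.0264)], [0, 0, np.float64(-0.0264)], [0, 0, np.float64(-0.0264)], [0, 0, np.float64(0.0)]]
jaw [255, 255, 255] 
dp [[0.0, -0.0, 0.0628], [0.0, -0.0, 0.0628], [0.0, -0.0, 0.0629]] 
rot [[0, 0, np.float64(0.0)], [0, 0, np.float64(0.0)], [0, 0, np.float64(0.0)]]
end [0.444 0.377 0.049] 1.7190009289195465
```

View pics/w1c.png

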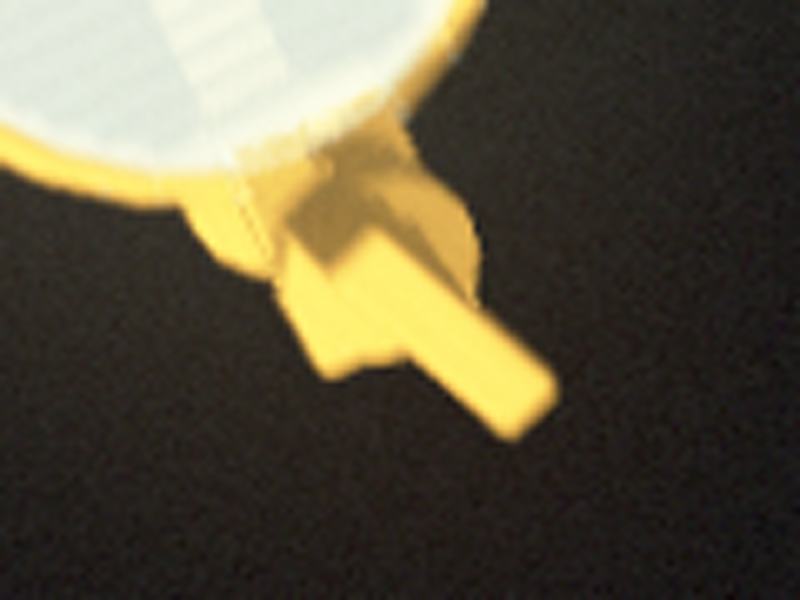

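Wing top face: ends at about (453,262) and (480,286) in full-image pixels. The centre matches the predicted knob axis.

>>> {"method": "move_arm", "body": {
  "jaw": [255,255,255,255,255,255,255,255,255,255],
  "dp": [
    [0.0586,-0.0368,0],
    [0.0615,-0.0318,0],
    [0.0639,-0.0266,0],
    [0.0659,-0.0212,0],
    [0.0674,-0.0157,0],
    [0.0684,-0.01,0],
    [0.069,-0.0043,0],
    [0.0692,0.0014,0],
    [0.0688,0.0071,0],
    [0,0,0.062]
  ],
  "rotation": [
    [0,0,-0.0264],
    [0,0,-0.0264],
    [0,0,-0.0264],
    [0,0,-0.0264],
    [0,0,-0.0264],
    [0,0,-0.0264],
    [0,0,-0.0264],
    [0,0,-0.0264],
    [0,0,-0.0264],
    [0,0,0]
  ]
}}

```text
clock: 2.65
position: [0.4506, 0.3736, 0.1998]
tool_rot: [3.138, -0.005, 1.711]
force: [0.8, -0.7, -2.6]
grip_width: 0.0001
```

```bash
python3 - <<'E'
from h import *
z=np.load('pics/w1.npz'); c=dict(T=z['T'],camera_matrix=z['K'],dist=z['d'])
P=onz(c,[(480,286.5),(452.5,262.5)],.08);print(P,P.mean(0),np.linalg.norm(P[0]-P[1]), np.arctan2(*(P[0]-P[1])[1::-1]))
i=cv2.imread('pics/w1.png'); print(bot.observe()['position'],bot.observe()['tool_rot'])
cv2.imwrite('pics/w2.png',grab_frame('wrist')); 
c=calibration('wrist'); np.savez('pics/w2.npz',T=c['T'],K=c['camera_matrix'],d=c['dist'])
E
```

```text
[[ 0.5206 -0.2855  0.08  ]
 [ 0.5091 -0.244   0.08  ]] [ 0.5149 -0.2648  0.08  ] 0.04302279862984297 -1.298601224589679
[0.4506 0.3736 0.1998] [ 3.1382 -0.005   1.7107]
```

View pics/w2.png

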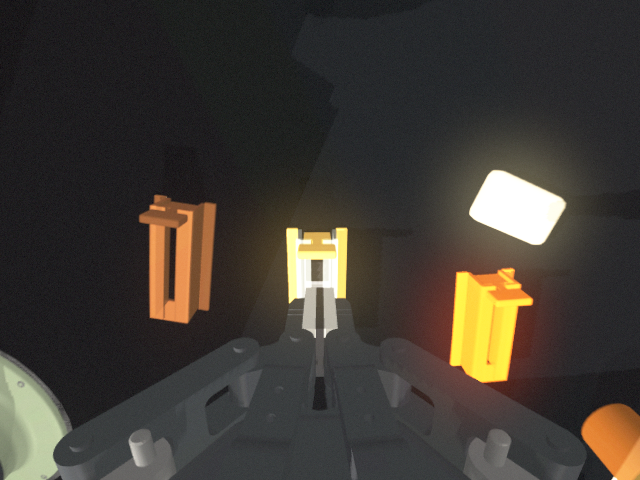

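```bash
python3 - <<'E'
from h import *
z=np.load('pics/w2.npz'); c=dict(T=z['T'],camera_matrix=z['K'],dist=z['d'])
d=np.array([np.cos(-1.423),np.sin(-1.423),0]);y=np.array([-d[1],d[0],0]);o=np.array([.458,.282,0])
P=onz(c,[(288,230),(347,229)],.005)-o; print(np.c_[P@d,P@y])
P=onz(c,[(299,247),(337,247),(299,258),(337,258)],.065)-o; print(np.c_[P@d,P@y])
print(proj(c,[o+(-.068)*d+h for h in ([0,0,.065],[0,0,.041])]))
cv2.imwrite('pics/w2c.png',cv2.resize(cv2.imread('pics/w2.png')[220:310,260:380],(800,600),interpolation=cv2.INTER_CUBIC))
plan([(.4445,.375,.12,1.719),(.4445,.375,.049,1.719)],255)
E
```

```text
[[-0.0684 -0.0305]
 [-0.0691  0.0308]]
[[-0.0711 -0.0151]
 [-0.0708  0.0178]
 [-0.0608 -0.0154]
 [-0.0606  0.0178]]
[[316.5    250.2032]
 [316.8728 241.3194]]
jaw [255, 255, 255, 255] 
dp [[0.0044, -0.002, 0.045], [0.0044, -0.002, 0.0449], [0.0, 0.0, 0.0444], [0.0, 0.0, 0.0444]] 
rot [[0, 0, np.float64(-0.0017)], [0, 0, np.float64(-0.0017)], [0, 0, np.float64(0.0)], [0, 0, np.float64(0.0)]]
end [0.4445 0.375  0.049 ] 1.7190724458385875
```

View pics/w2c.png

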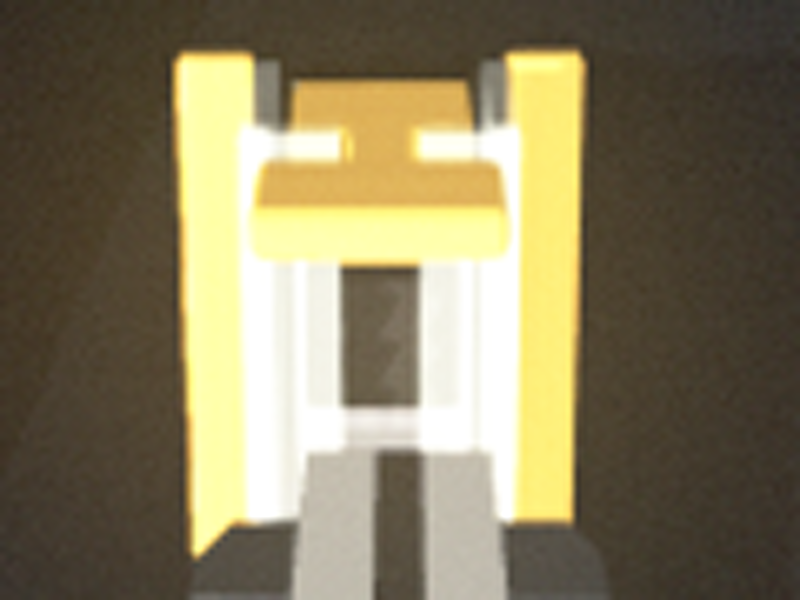

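The crop shows the tab's rear top edge at v≈251 and its centre at u≈317, as predicted. Descending behind it now.

>>> {"method": "move_arm", "body": {
  "jaw": [255,255,255,255,255],
  "dp": [
    [0.004,-0.002,0.045],
    [0.004,-0.002,0.045],
    [0,0,0.044],
    [0,0,0.044],
    [0,0,0]
  ],
  "rotation": [
    [0,0,-0.002],
    [0,0,-0.002],
    [0,0,0],
    [0,0,0],
    [0,0,0]
  ]
}}

```text
clock: 3.32
position: [0.446, 0.3727, 0.0548]
tool_rot: [-3.138, 0.003, 1.718]
force: [-1.1, -1.1, 0.0]
grip_width: -0.0
```

```bash
python3 - <<'E'
from h import *
d=np.array([np.cos(-1.423),np.sin(-1.423),0]);y=np.array([-d[1],d[0],0]);o=np.array([.458,.282,0])
s=bot.observe();q=s['position']-o;print(q@d,q@y,q[2],s['tool_rot'],s['clock'],s['force'])
E
```

```text
-0.09150174801431413 0.0014878086164757905 0.05475805646741082 [-3.1384  0.0025  1.7176] 3.325 [-1.1068 -1.104   0.0034]
```

>>> {"method": "move_arm", "body": {
  "jaw": [255,255,255,255,255,255,255,255,255,255],
  "dp": [
    [-0.006,0.001,0.006],
    [-0.01,0.001,0],
    [-0.012,0,0],
    [-0.012,0,0],
    [-0.012,0,0],
    [-0.012,0,0],
    [-0.012,0,0],
    [-0.012,0,0],
    [-0.006,0,0],
    [0,0,0]
  ],
  "rotation": [
    [0,0,0],
    [0,0,0],
    [0,0,0],
    [0,0,0],
    [0,0,0],
    [0,0,0],
    [0,0,0],
    [0,0,0],
    [0,0,0],
    [0,0,0]
  ]
}}

```text
clock: 4.58
position: [0.4594, 0.2995, 0.0512]
tool_rot: [-3.141, 0.0, 1.718]
force: [0.0, 2.9, 2.2]
grip_width: 0.0
```

```bash
cat > dk.py <<'E'
from h import *
d=np.array([np.cos(-1.423),np.sin(-1.423),0]);y=np.array([-d[1],d[0],0]);o=np.array([.458,.282,0])
s=bot.observe();q=s['position']-o;print('dock frame',q@d,q@y,q[2],s['tool_rot'],s['clock'],'F',np.array(s['force'])@d,s['force'])
E
python3 dk.py
```

```text
dock frame -0.017106204701033384 0.003941560414579852 0.05122524190137512 [-3.1414  0.0003  1.7176] 4.575 F -2.8415289610926937 [0.0217 2.8761 2.1785]
```

>>> {"method": "move_arm", "body": {
  "jaw": [255,255,255,255],
  "dp": [
    [-0.004,0,0.002],
    [-0.003,0,0],
    [-0.002,0,0],
    [0,0,0]
  ],
  "rotation": [
    [0,0,0],
    [0,0,0],
    [0,0,0],
    [0,0,0]
  ]
}}

```text
clock: 5.08
position: [0.4597, 0.2975, 0.0502]
tool_rot: [3.14, -0.007, 1.721]
force: [-4.4, 24.9, -0.7]
grip_width: -0.0002
```

```bash
python3 dk.py
```

```text
dock frame -0.0151126494008012 0.003949553865755366 0.050248657093768266 [ 3.1399 -0.0071  1.7212] 5.075 F -25.242644076581108 [-4.4419 24.8596 -0.651 ]
```

```bash
python3 - <<'E'
from dk import *
g=o+.085*d; f=s['position']-.02*d
plan([(*f,1.7186),(f[0],f[1],.13,1.7186),(g[0],g[1],.13,1.7186)],0,v=.06)
E
```

```text
dock frame -0.0151126494008012 0.003949553865755366 0.050248657093768266 [ 3.1399 -0.0071  1.7212] 5.075 F -25.242644076581108 [-4.4419 24.8596 -0.651 ]
jaw [0, 0, 0, 0, 0, 0] 
dp [[0.025, 0.0001, 0.0], [-0.0, -0.0, -0.0498], [-0.0, -0.0, -0.0499], [-0.05, -0.0017, 0.0], [-0.0501, -0.0016, 0.0], [-0.05, -0.0017, 0.0]] 
rot [[0, 0, np.float64(0.0008)], [0, 0, np.float64(0.0)], [0, 0, np.float64(0.0)], [0, 0, np.float64(0.0)], [0, 0, np.float64(0.0)], [0, 0, np.float64(0.0)]]
end [0.4705 0.198  0.13  ] 1.7187044263782107
```

>>> {"method": "move_arm", "body": {
  "jaw": [255,255,255,0,0,0,0,0],
  "dp": [
    [0.025,0,0],
    [0,0,-0.05],
    [0,0,-0.05],
    [-0.05,-0.002,0],
    [-0.05,-0.002,0],
    [-0.05,-0.002,0],
    [0,0,0],
    [0,0,0]
  ],
  "rotation": [
    [0,0,0],
    [0,0,0],
    [0,0,0],
    [0,0,0],
    [0,0,0],
    [0,0,0],
    [0,0,0],
    [0,0,0]
  ]
}}

```text
clock: 6.08
position: [0.4701, 0.1935, 0.1296]
tool_rot: [-3.141, 0.0, 1.718]
force: [0.7, 0.2, 0.4]
grip_width: 0.0855
```

```bash
python3 - <<'E'
from dk import *
c=calibration('wrist'); i=grab_frame('wrist'); cv2.imwrite('pics/w3.png',i); np.savez('pics/w3.npz',T=c['T'],K=c['camera_matrix'],d=c['dist'])
print(proj(c,[o+.115*d+.014*y+[0,0,.022],o+.115*d-.014*y+[0,0,.022],o+.054*d+.0205*y+[0,0,.038],o+.054*d-.0205*y+[0,0,.038]]))
E
```

```text
dock frame 0.0893341895674169 -0.001030899404813501 0.12955247200850764 [-3.1411  0.0002  1.718 ] 6.075 F -0.08583204526393202 [0.6699 0.1865 0.4152]
[[337.9173 266.436 ]
 [303.7361 266.4046]
 [349.6458 196.4826]
 [292.3975 196.4442]]
```

View pics/w3.png

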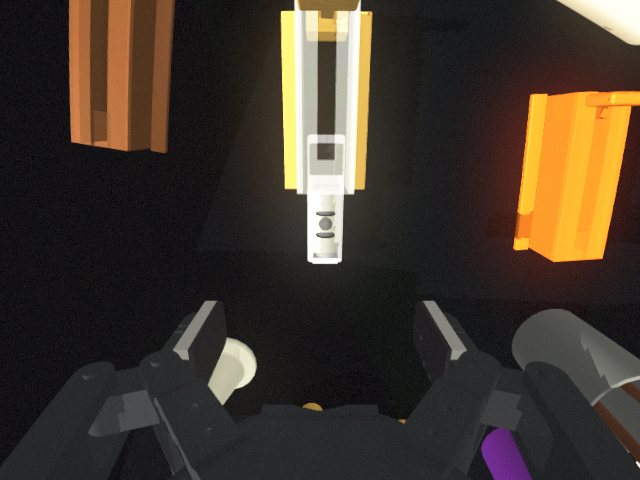

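The level stands out of the mouth with its free end at about (325,262), bead and rings at (325,224), and it is about 3 mm off the assumed dock centre line. Next I'll grip it.

>>> {"method": "move_arm", "body": {
  "jaw": [0,0,0,0,255,255,255,255],
  "dp": [
    [0.003,0.002,0.05],
    [0.002,0.002,0.05],
    [0,0.001,0.05],
    [0,0,0.006],
    [0,0,0],
    [0,0,0],
    [0,0,0],
    [0,0,0]
  ],
  "rotation": [
    [0,0,0],
    [0,0,0],
    [0,0,0],
    [0,0,0],
    [0,0,0],
    [0,0,0],
    [0,0,0],
    [0,0,0]
  ],
  "squeeze": 30
}}

```text
clock: 7.12
position: [0.4742, 0.1978, 0.0059]
tool_rot: [3.14, -0.0, 1.718]
force: [-2.3, -1.6, 12.2]
grip_width: 0.0272
```

```bash
python3 dk.py
```

```text
dock frame 0.0856412837817803 0.0036527915081388702 0.005905414200639891 [ 3.1402 -0.0001  1.7176] 7.125 F 1.2905847348307928 [-2.2702 -1.6428 12.187 ]
```

>>> {"method": "move_arm", "body": {
  "jaw": [255,255,255,255,255,255,255,255],
  "dp": [
    [-0.002,0,-0.0025],
    [-0.02,0,0],
    [-0.03,0,0],
    [-0.03,0,0],
    [-0.01,0,-0.02],
    [0,0,-0.05],
    [0,0,-0.05],
    [0,0,0]
  ],
  "rotation": [
    [0,0,0],
    [0,0,0],
    [0,0,0],
    [0,0,0],
    [0,0,0],
    [0,0,0],
    [0,0,0],
    [0,0,0]
  ]
}}

```text
clock: 8.12
position: [0.4858, 0.125, 0.1055]
tool_rot: [3.137, -0.0, 1.717]
force: [0.6, -0.0, -0.7]
grip_width: 0.0272
```

```bash
python3 - <<'E'
from dk import *
c=calibration('wrist'); i=grab_frame('wrist'); t=grab_frame('top');ct=calibration('top')
np.savez('pics/w4.npz',T=c['T'],K=c['camera_matrix'],d=c['dist'])
p=s['position']; u,v=proj(ct,[p])[0].astype(int); 
x0,y0=u-60,v-45
z=cv2.resize(t[y0:y0+90,x0:x0+120],(400,300),interpolation=cv2.INTER_CUBIC)
o2=np.zeros((600,640,3),np.uint8); o2[:300]=i[80:380]; o2[300:,:400]=z; cv2.imwrite('pics/w4.png',o2); print(p,x0,y0)
E
```

```text
dock frame 0.15937784992412643 0.0044121047608523395 0.10550103783048291 [ 3.1372 -0.0001  1.7172] 8.125 F 0.12076963590814208 [ 0.6016 -0.0325 -0.7431]
[0.4858 0.125  0.1055] 208 209
```

View pics/w4.png

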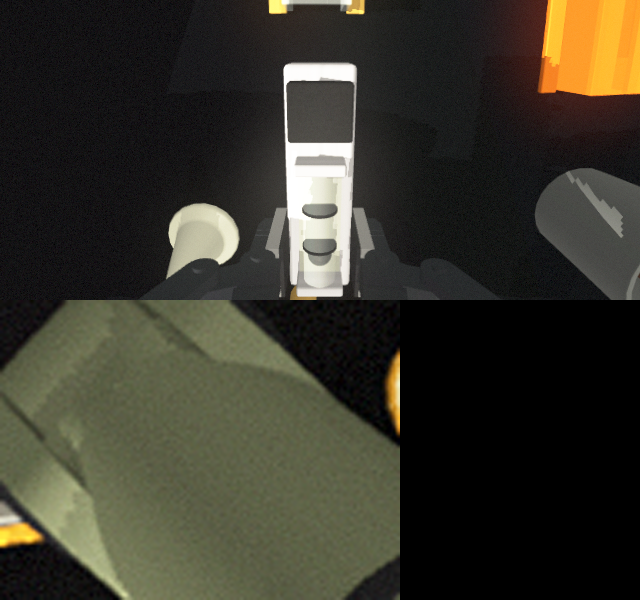

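```bash
python3 - <<'E'
from dk import *
z=np.load('pics/w4.npz'); c=dict(T=z['T'],camera_matrix=z['K'],dist=z['d'])
p=s['position']; zb=p[2]-.0059
R=Ro.from_euler('xyz',s['tool_rot']).as_matrix()
for n,uv,h in (('rear',(320.5,144),.022),('pad far',(320,162),.0325),('pad near',(320,222),.0325),('left rear',(285,144),.022),('right rear',(356,144),.022)):
    print(n,(R.T@(onz(c,[uv],zb+h)[0]-p))*1e3)
# set down: level centre = TCP + off*toolx
mid=np.array([.5283,-.1190]); yaw=1.4746
off=.023; u=np.array([np.cos(yaw),np.sin(yaw)]); g=mid-off*u; print('TCP target',g)
plan([(g[0],g[1],.105,yaw)],255,v=.06)
E
```

```text
dock frame 0.15963958126324934 0.003056723948659792 0.10294248824022151 [3.141  0.0004 1.7175] 8.225 F 0.5880043596065294 [ 0.0668 -0.5845 -2.8916]
rear [ 75.8879   1.723  -16.1263]
pad far [ 70.134    1.4952 -26.6243]
pad near [ 48.2527   1.5205 -26.6165]
left rear [ 75.9026 -11.6755 -16.134 ]
right rear [ 75.9176  15.1316 -16.1185]
TCP target [ 0.5261 -0.1419]
jaw [255, 255, 255, 255, 255, 255] 
dp [[-0.0562, 0.0005, -0.0004], [-0.0561, 0.0027, -0.0004], [-0.056, 0.005, -0.0004], [-0.0557, 0.0073, -0.0005], [-0.0554, 0.0095, -0.0004], [-0.0549, 0.0117, -0.0005]] 
rot [[0, 0, np.float64(0.0129)], [0, 0, np.float64(0.0129)], [0, 0, np.float64(0.0129)], [0, 0, np.float64(0.0129)], [0, 0, np.float64(0.0129)], [0, 0, np.float64(0.0128)]]
end [ 0.5261 -0.1419  0.105 ] 1.474639085688263
```

The picture shows the level held straight, pad at (320,192), bead near the lower ring, and nothing else disturbed. I'm carrying it to the tray.

>>> {"method": "move_arm", "body": {
  "jaw": [255,255,255,255,255,255,255,255,255,255],
  "dp": [
    [-0.057,0.0005,0],
    [-0.057,0.003,0],
    [-0.0565,0.005,0],
    [-0.056,0.0075,0],
    [-0.056,0.0095,0],
    [-0.0555,0.012,0],
    [0,0,0.03],
    [0,0,0.02],
    [0,0,0.008],
    [0,0,0]
  ],
  "rotation": [
    [0,0,0.013],
    [0,0,0.013],
    [0,0,0.013],
    [0,0,0.013],
    [0,0,0.013],
    [0,0,0.0125],
    [0,0,0],
    [0,0,0],
    [0,0,0],
    [0,0,0]
  ]
}}

```text
clock: 9.48
position: [0.5267, -0.1436, 0.0562]
tool_rot: [-3.141, -0.0, 1.476]
force: [-0.4, -0.3, -1.4]
grip_width: 0.0275
```

```bash
python3 - <<'E'
from h import *
s=bot.observe();print(s['position'],s['tool_rot'],s['force']); g=np.array([.5283,-.1190])-.026*np.array([np.cos(1.4746),np.sin(1.4746)])
plan([(g[0],g[1],s['position'][2],1.4746)],255)
E
```

```text
[ 0.5267 -0.1436  0.0562] [-3.1408 -0.0003  1.4758] [-0.4344 -0.2707 -1.4422]
jaw [255] 
dp [[-0.0017, -0.0009, -0.0]] 
rot [[0, 0, np.float64(0.0004)]]
end [ 0.5258 -0.1449  0.0562] 1.4745897372077452
```

>>> {"method": "move_arm", "body": {
  "jaw": [255,255,255,255],
  "dp": [
    [-0.0017,-0.001,0.002],
    [0,0,0.002],
    [0,0,0.001],
    [0,0,0]
  ],
  "rotation": [
    [0,0,0],
    [0,0,0],
    [0,0,0],
    [0,0,0]
  ]
}}

```text
clock: 9.98
position: [0.5259, -0.1457, 0.0526]
tool_rot: [3.142, 0.0, 1.475]
force: [-0.5, -0.5, -1.9]
grip_width: 0.0271
```

>>> {"method": "move_arm", "body": {
  "jaw": [255,255,255],
  "dp": [
    [0,0,0.001],
    [0,0,0.001],
    [0,0,0]
  ],
  "rotation": [
    [0,0,0],
    [0,0,0],
    [0,0,0]
  ]
}}

```text
clock: 10.35
position: [0.526, -0.1459, 0.051]
tool_rot: [3.141, 0.0, 1.474]
force: [-0.4, -2.5, 4.9]
grip_width: 0.0271
```

>>> {"method": "move_arm", "body": {
  "jaw": [255,170,60,0,0,0,0,0,0],
  "dp": [
    [0,0,0.0005],
    [0,0,0],
    [0,0,0],
    [0,0,0],
    [0,0,0],
    [0,0,-0.05],
    [0,0,-0.06],
    [0,0,-0.06],
    [0,0,0]
  ],
  "rotation": [
    [0,0,0],
    [0,0,0],
    [0,0,0],
    [0,0,0],
    [0,0,0],
    [0,0,0],
    [0,0,0],
    [0,0,0],
    [0,0,0]
  ]
}}

```text
clock: 11.48
position: [0.5273, -0.146, 0.1897]
tool_rot: [3.136, 0.001, 1.474]
force: [-0.0, 0.1, -0.2]
grip_width: 0.0851
```

```bash
python3 - <<'E'
from h import *
s=bot.observe();print(s['clock'],s['position'],s['tool_rot'],s['force'])
g=np.array([.5147,-.265]); plan([(g[0],g[1],.12,1.843)],0,v=.06)
E
```

```text
11.475 [ 0.5273 -0.146   0.1897] [3.1365 0.0011 1.4742] [-0.0278  0.1006 -0.2326]
jaw [0, 0, 0] 
dp [[-0.0499, -0.0005, 0.029], [-0.0494, -0.0065, 0.0291], [-0.0483, -0.0126, 0.029]] 
rot [[0, 0, np.float64(-0.0391)], [0, 0, np.float64(-0.0391)], [0, 0, np.float64(-0.0392)]]
end [ 0.5147 -0.265   0.12  ] 1.8430629059160148
```

>>> {"method": "move_arm", "body": {
  "jaw": [0,0,0,0],
  "dp": [
    [-0.05,-0.0005,0.025],
    [-0.0495,-0.0065,0.025],
    [-0.0483,-0.0126,0.025],
    [0,0,0]
  ],
  "rotation": [
    [0,0,-0.039],
    [0,0,-0.039],
    [0,0,-0.039],
    [0,0,0]
  ]
}}

```text
clock: 11.98
position: [0.5111, -0.2676, 0.1239]
tool_rot: [-3.138, -0.002, 1.839]
force: [0.8, -0.6, 0.2]
grip_width: 0.0855
```

```bash
python3 - <<'E'
from h import *
s=bot.observe();print(s['clock'],s['position'],s['tool_rot'],s['force'])
c=calibration('wrist'); cv2.imwrite('pics/w5.png',grab_frame('wrist')); np.savez('pics/w5.npz',T=c['T'],K=c['camera_matrix'],d=c['dist'])
print(proj(c,[[.5147,-.265,.08]]))
E
```

```text
11.975 [ 0.5111 -0.2676  0.1239] [-3.1385 -0.002   1.8392] [ 0.82   -0.6029  0.1898]
[[326.4742 266.266 ]]
```

View pics/w5.png

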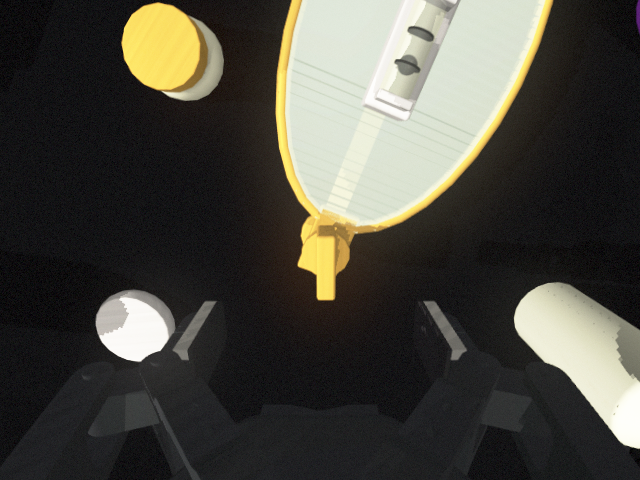

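The level lies along the tray's centre stripe with its bead at about (406,66), off towards the foot end. The wing's centre is at (326,268), in line with the tool x, so I'll grip it.

```bash
python3 - <<'E'
from h import *
s=bot.observe();print(s['clock'],s['position'],s['tool_rot'])
plan([(.5147,-.265,.058,1.843)],0,v=.04)
z=np.load('pics/w5.npz'); c=dict(T=z['T'],camera_matrix=z['K'],dist=z['d'])
E=onz(c,[(388,104)],.043+.022)[0];B=onz(c,[(405,66)],.043+.0265)[0];r=onz(c,[(421,32),(407,64)],.043+.0265)
u=np.array([np.cos(1.4746),np.sin(1.4746),0]);print('level centre',E+.05*u,'bead',34-(B-E)@u*1e3,'rings',34-(r-E)@u*1e3)
E
```

```text
12.025 [ 0.5121 -0.2656  0.125 ] [-3.1401 -0.002   1.8396]
jaw [0, 0, 0] 
dp [[-0.0001, 0.0011, 0.0279], [-0.0, 0.0011, 0.0279], [-0.0001, 0.0011, 0.0279]] 
rot [[0, 0, np.float64(-0.0004)], [0, 0, np.float64(-0.0003)], [0, 0, np.float64(-0.0004)]]
end [ 0.5147 -0.265   0.058 ] 1.8430348597017476
level centre [ 0.5281 -0.1155  0.065 ] bead 13.274043052559879 rings [-5.2636 11.9516]
```

>>> {"method": "move_arm", "body": {
  "jaw": [0,0,0,255,255,255,255,255],
  "dp": [
    [0,0.0011,0.028],
    [0,0.0011,0.028],
    [0,0.0011,0.028],
    [0,0,0],
    [0,0,0],
    [0,0,0],
    [0,0,0],
    [0,0,0]
  ],
  "rotation": [
    [0,0,0],
    [0,0,0],
    [0,0,0],
    [0,0,0],
    [0,0,0],
    [0,0,0],
    [0,0,0],
    [0,0,0]
  ],
  "squeeze": 25
}}

```text
clock: 13.02
position: [0.5153, -0.2647, 0.0596]
tool_rot: [-3.141, 0.0, 1.842]
force: [-4.5, -1.9, 5.1]
grip_width: 0.0112
```

Gripped, with an opening of about 12. Now turning clockwise and rising slightly with the knob.

>>> {"method": "move_arm", "body": {
  "jaw": [255,255,255,255,255,255,255],
  "dp": [
    [0,0,-0.001],
    [0,0,-0.001],
    [0,0,-0.001],
    [0,0,-0.001],
    [0,0,-0.001],
    [0,0,0],
    [0,0,0]
  ],
  "rotation": [
    [0,0,0.05],
    [0,0,0.05],
    [0,0,0.05],
    [0,0,0.05],
    [0,0,0.05],
    [0,0,0],
    [0,0,0]
  ]
}}

```text
clock: 13.9
position: [0.5164, -0.2645, 0.0636]
tool_rot: [3.14, -0.0, 1.061]
force: [3.3, -3.8, -0.6]
grip_width: 0.0115
```

>>> {"method": "move_arm", "body": {
  "jaw": [255,255,255,255,255,255,255,255,255,255],
  "dp": [
    [0,0,0],
    [0,0,0],
    [0,0,0],
    [0,0,0],
    [0,0,0],
    [0,0,0],
    [0,0,0],
    [0,0,0],
    [0,0,0],
    [0,0,0]
  ],
  "rotation": [
    [0,0,0],
    [0,0,0],
    [0,0,0],
    [0,0,0],
    [0,0,0],
    [0,0,0],
    [0,0,0],
    [0,0,0],
    [0,0,0],
    [0,0,0]
  ]
}}

```text
clock: 15.15
position: [0.5164, -0.2645, 0.0635]
tool_rot: [3.14, -0.001, 1.061]
force: [4.8, -3.1, 0.3]
grip_width: 0.0114
```

```bash
python3 - <<'E'
from h import *
s=bot.observe();print(s['clock'],s['position'],s['tool_rot'],s['force'],s['moment'])
c=calibration('wrist'); i=grab_frame('wrist'); cv2.imwrite('pics/w6.png',i); np.savez('pics/w6.npz',T=c['T'],K=c['camera_matrix'],d=c['dist'])
sc=calibration('side'); si=grab_frame('side'); cv2.imwrite('pics/s6.png',si)
u=np.array([np.cos(1.4746),np.sin(1.4746),0]); L=np.array([.5283,-.1165,.046]); P=[L-x*u+[0,0,.0265] for x in (-.033,.016-.021,.016,.016+.021,.05)]
print(proj(c,P)); print(proj(sc,P))
su,sv=proj(sc,P)[2].astype(int)
o2=np.zeros((600,800,3),np.uint8); o2[:360,:480]=cv2.resize(i[0:240,0:320] if proj(c,P)[2][0]<320 else i[0:240,320:],(480,360))
x,y=np.clip(proj(c,P)[2].astype(int)-[40,30],0,[560,420]); print('crop',x,y,su-20,sv-15)
o2[:300,480:800]=cv2.resize(i[y:y+75,x:x+80],(320,300),interpolation=cv2.INTER_CUBIC)
o2[360:,:320]=cv2.resize(si[sv-15:sv+15,su-20:su+20],(320,240),interpolation=cv2.INTER_CUBIC)
cv2.imwrite('pics/v6.png',o2)
E
```

```text
15.15 [ 0.5164 -0.2645  0.0635] [ 3.1402 -0.0005  1.0609] [ 4.7992 -3.0533  0.3369] [-0.8617 -0.857  -0.0095]
[[ 100.7155 -119.0313]
 [ 138.0029  -40.9518]
 [ 166.4539   17.5654]
 [ 194.1329   73.9172]
 [ 210.6256  107.2769]]
[[323.4171 207.8386]
 [325.4049 200.8887]
 [326.8641 195.7875]
 [328.2967 190.7793]
 [329.1705 187.7247]]
crop 126 0 306 180
```

View pics/v6.png

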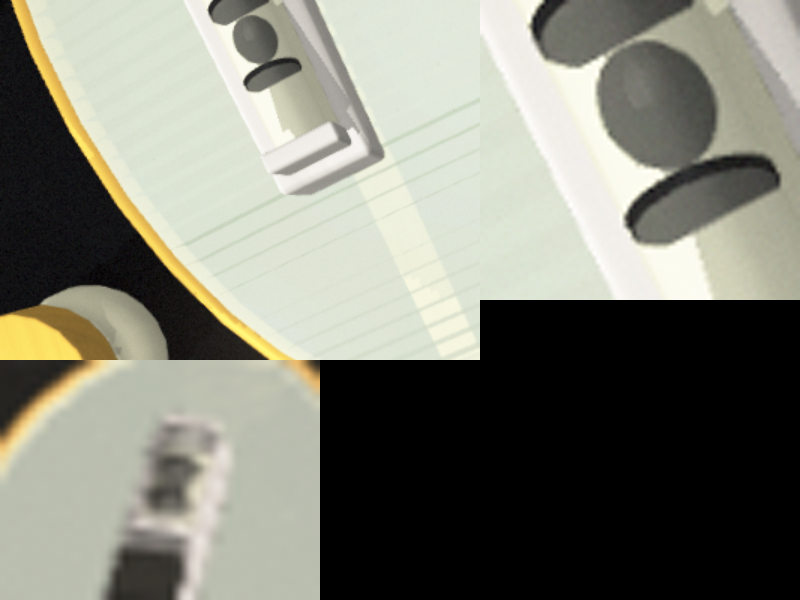

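The bead now sits between the rings, but the exact offset needs measuring: bead at about (170,26) in full-image pixels, lower ring at about (182,50).

```bash
python3 - <<'E'
from h import *
z=np.load('pics/w6.npz'); c=dict(T=z['T'],camera_matrix=z['K'],dist=z['d'])
u=np.array([np.cos(1.4746),np.sin(1.4746),0])
P=onz(c,[(170.3,25.8),(181.8,50),(159,6)],.0725); print(-(P-P[0])@u*1e3)
# plan: release, up, then camera above vial: from T in tool frame
s=bot.observe();R=Ro.from_euler('xyz',s['tool_rot']).as_matrix()
print('cam in tool',R.T@(z['T'][:3,3]-s['position']),'axis',R.T@z['T'][:3,2])
E
```

```text
[ 0.      8.8926 -7.4657]
cam in tool [ 0.0805 -0.0001 -0.1429] axis [-0.3131 -0.0008  0.9497]
```

>>> {"method": "move_arm", "body": {
  "jaw": [0,0,0,0,0,0,0,0,0],
  "dp": [
    [0,0,0],
    [0,0,0],
    [0,0,0],
    [0,0,-0.03],
    [0,0,-0.05],
    [0,0,-0.005],
    [0,0,0],
    [0,0,0],
    [0,0,0]
  ],
  "rotation": [
    [0,0,0],
    [0,0,0],
    [0,0,0],
    [0,0,0],
    [0,0,-0.045],
    [0,0,-0.045],
    [0,0,-0.042],
    [0,0,0],
    [0,0,0]
  ]
}}

```text
clock: 16.38
position: [0.5156, -0.2642, 0.1311]
tool_rot: [-3.141, -0.0, 1.469]
force: [-0.4, 0.3, -0.0]
grip_width: 0.0853
```

```bash
python3 - <<'E'
from h import *
s=bot.observe();print(s['clock'],s['position'],s['tool_rot'],s['force'])
plan([(.519,-.2126,.13,1.4746)],255,v=.04)
E
```

```text
16.375 [ 0.5156 -0.2642  0.1311] [-3.1412 -0.0002  1.4685] [-0.3705  0.2992 -0.0325]
jaw [255, 255] 
dp [[0.0323, -0.0012, 0.0007], [0.0323, -0.001, 0.0007]] 
rot [[0, 0, np.float64(-0.001)], [0, 0, np.float64(-0.0009)]]
end [ 0.519  -0.2126  0.13  ] 1.474479898792468
```

>>> {"method": "move_arm", "body": {
  "jaw": [255,255,255,255,255,255,255,255],
  "dp": [
    [0.032,-0.001,0],
    [0.032,-0.001,0.001],
    [0,0,0],
    [0,0,0],
    [0,0,0],
    [0,0,0],
    [0,0,0],
    [0,0,0]
  ],
  "rotation": [
    [0,0,-0.001],
    [0,0,-0.001],
    [0,0,0],
    [0,0,0],
    [0,0,0],
    [0,0,0],
    [0,0,0],
    [0,0,0]
  ]
}}

```text
clock: 17.38
position: [0.5191, -0.2132, 0.1305]
tool_rot: [-3.142, -0.0, 1.477]
force: [0.0, 0.8, -0.8]
grip_width: 0.0003
```

```bash
python3 - <<'E'
from h import *
s=bot.observe();print(s['clock'],s['position'],s['tool_rot'],s['force'])
c=calibration('wrist'); i=grab_frame('wrist'); cv2.imwrite('pics/w7.png',i); np.savez('pics/w7.npz',T=c['T'],K=c['camera_matrix'],d=c['dist'])
u=np.array([np.cos(1.4746),np.sin(1.4746),0]);w=np.array([u[1],-u[0],0]); L=np.array([.5283,-.1165,.046])
# resample in level plane z=axis height: columns=level x -60..60mm, rows=across -25..25, 0.2mm
X,Y=np.meshgrid(np.arange(-60,60,.2)/1e3,np.arange(-25,25,.2)/1e3)
W=L+[0,0,.0265]-X[...,None]*u+Y[...,None]*w
uv=proj(c,W.reshape(-1,3)).reshape(*X.shape,2).astype(np.float32)
r=cv2.remap(i,uv[...,0],uv[...,1],cv2.INTER_CUBIC); g=cv2.cvtColor(r,cv2.COLOR_BGR2GRAY)
cv2.imwrite('pics/r7.png',np.vstack([cv2.resize(r,(800,333)),cv2.resize(r[75:175,300:500],(533,267)).copy() if 0 else cv2.copyMakeBorder(cv2.resize(r[75:175,300:500],(533,267)),0,0,0,267,0)]))
for y0 in (-6,-3,0,3,6):
    k=int((y0+25)/.2); print(y0,[int(v) for v in g[k-3:k+4,300:].mean(0).reshape(-1,5).mean(1)])
E
```

```text
17.375 [ 0.5191 -0.2132  0.1305] [-3.1416 -0.      1.4775] [ 0.0004  0.7551 -0.8306]
-6 [249, 249, 248, 248, 249, 249, 249, 249, 248, 249, 133, 142, 251, 248, 249, 248, 249, 249, 249, 250, 249, 249, 248, 249, 248, 249, 248, 150, 133, 245, 249, 249, 249, 249, 249, 249, 249, 249, 248, 249, 249, 248, 246, 216, 188, 182, 230, 239, 240, 238, 233, 246, 224, 226, 226, 222, 223, 226, 226, 226]
-3 [222, 231, 234, 237, 246, 246, 246, 235, 233, 226, 113, 139, 223, 222, 205, 144, 131, 131, 131, 131, 129, 130, 168, 233, 233, 232, 228, 149, 106, 211, 220, 220, 220, 220, 225, 232, 234, 244, 246, 246, 242, 232, 231, 220, 209, 199, 231, 239, 239, 237, 234, 247, 234, 238, 238, 227, 231, 238, 238, 238]
0 [216, 216, 216, 215, 215, 216, 215, 215, 215, 202, 97, 132, 216, 201, 125, 125, 128, 135, 135, 129, 127, 123, 121, 129, 190, 216, 207, 130, 99, 206, 214, 214, 213, 212, 213, 214, 213, 213, 214, 213, 213, 212, 213, 211, 198, 199, 238, 250, 248, 246, 244, 248, 235, 237, 237, 227, 230, 237, 238, 238]
3 [195, 197, 196, 195, 195, 195, 196, 195, 195, 189, 91, 119, 197, 196, 164, 109, 106, 108, 106, 106, 106, 105, 109, 152, 194, 195, 187, 115, 90, 187, 196, 196, 195, 194, 194, 195, 194, 194, 193, 194, 194, 194, 194, 190, 179, 188, 243, 251, 251, 251, 249, 249, 236, 238, 237, 227, 229, 237, 238, 238]
6 [178, 178, 176, 177, 177, 177, 177, 178, 176, 177, 90, 105, 177, 193, 203, 203, 200, 185, 180, 179, 180, 179, 178, 177, 176, 175, 182, 108, 95, 190, 187, 185, 183, 183, 178, 175, 175, 174, 174, 175, 174, 175, 175, 173, 158, 177, 243, 251, 251, 251, 249, 247, 234, 238, 237, 226, 228, 237, 237, 238]
```

View pics/r7.png

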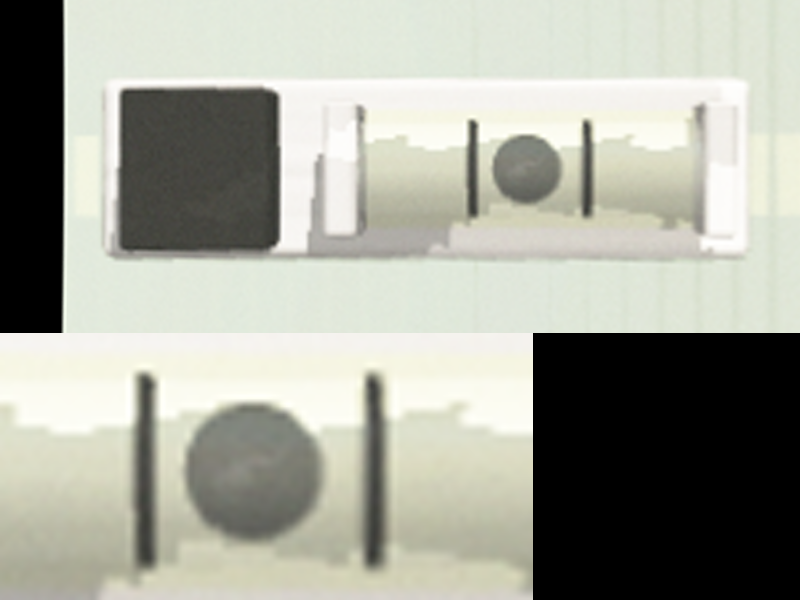

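The rectified view puts the rings at 11.0 and 28.2 and the bead at about 18.9. The bead is therefore about 0.7 mm from the middle, well inside 2.5. Now for the pad.

```bash
python3 - <<'E'
from h import *
s=bot.observe();print(s['position'],s['grip_width'])
plan([(.5308,-.0871,.13,1.4746),(.5308,-.0871,.09,1.4746)],255,v=.04)
E
```

```text
[ 0.5192 -0.2131  0.1305] 0.0001079317482714306
jaw [255, 255, 255, 255, 255, 255] 
dp [[0.0396, -0.0, 0.0002], [0.0395, -0.0001, 0.0001], [0.0396, -0.0001, 0.0002], [0.0395, -0.0001, 0.0001], [0.0, -0.0, 0.025], [0.0, -0.0, 0.025]] 
rot [[0, 0, np.float64(0.0002)], [0, 0, np.float64(0.0002)], [0, 0, np.float64(0.0003)], [0, 0, np.float64(0.0002)], [0, 0, np.float64(0.0)], [0, 0, np.float64(0.0)]]
end [ 0.5308 -0.0871  0.09  ] 1.4747518300466926
```

>>> {"method": "move_arm", "body": {
  "jaw": [255,255,255,255,255,255,255,255],
  "dp": [
    [0.0395,0,0],
    [0.0395,0,0],
    [0.0395,0,0],
    [0.0395,0,0.001],
    [0,0,0.025],
    [0,0,0.02],
    [0,0,0],
    [0,0,0]
  ],
  "rotation": [
    [0,0,0.0005],
    [0,0,0],
    [0,0,0.0005],
    [0,0,0],
    [0,0,0],
    [0,0,0],
    [0,0,0],
    [0,0,0]
  ]
}}

```text
clock: 18.42
position: [0.5312, -0.0875, 0.094]
tool_rot: [3.141, -0.0, 1.474]
force: [0.2, 0.1, -0.3]
grip_width: -0.0003
```

>>> {"method": "move_arm", "body": {
  "jaw": [255,255,255,255],
  "dp": [
    [0,0,0.008],
    [0,0,0.006],
    [0,0,0.002],
    [0,0,0]
  ],
  "rotation": [
    [0,0,0],
    [0,0,0],
    [0,0,0],
    [0,0,0]
  ]
}}

```text
clock: 18.92
position: [0.5311, -0.0872, 0.0808]
tool_rot: [-3.141, -0.0, 1.475]
force: [0.6, -0.4, -0.1]
grip_width: 0.0
```

>>> {"method": "move_arm", "body": {
  "jaw": [255,255,255],
  "dp": [
    [0,0,0.0015],
    [0,0,0.0015],
    [0,0,0]
  ],
  "rotation": [
    [0,0,0],
    [0,0,0],
    [0,0,0]
  ]
}}

```text
clock: 19.3
position: [0.5312, -0.0872, 0.0785]
tool_rot: [3.141, 0.0, 1.475]
force: [0.2, -0.6, 2.1]
grip_width: 0.0002
```

Contact at about 0.0785. Pressing about 3 mm further.

>>> {"method": "move_arm", "body": {
  "jaw": [255,255,255,255,255],
  "dp": [
    [0,0,0.0015],
    [0,0,0.0015],
    [0,0,0.001],
    [0,0,0],
    [0,0,0]
  ],
  "rotation": [
    [0,0,0],
    [0,0,0],
    [0,0,0],
    [0,0,0],
    [0,0,0]
  ]
}}

```text
clock: 19.92
position: [0.5312, -0.0873, 0.0754]
tool_rot: [3.141, 0.0, 1.475]
force: [-0.4, -0.7, 6.6]
grip_width: 0.0001
```

>>> {"method": "move_arm", "body": {
  "jaw": [255,255,255,255,255,255,255,255,255,255],
  "dp": [
    [0,0,0],
    [0,0,0],
    [0,0,0],
    [0,0,0],
    [0,0,0],
    [0,0,0],
    [0,0,0],
    [0,0,0],
    [0,0,0],
    [0,0,0]
  ],
  "rotation": [
    [0,0,0],
    [0,0,0],
    [0,0,0],
    [0,0,0],
    [0,0,0],
    [0,0,0],
    [0,0,0],
    [0,0,0],
    [0,0,0],
    [0,0,0]
  ]
}}

```text
clock: 21.18
position: [0.5312, -0.0873, 0.0754]
tool_rot: [3.141, 0.0, 1.475]
force: [-1.3, 0.5, 6.3]
grip_width: -0.0002
```

```bash
python3 - <<'E'
from h import *
s=bot.observe();print(s['clock'],s['position'],s['force'])
u=np.array([np.cos(1.4746),np.sin(1.4746),0]);w=np.array([u[1],-u[0],0]); L=np.array([.5283,-.1165,.046])
X,Y=np.meshgrid(np.arange(-10,60,.5)/1e3,np.arange(-12,12,.5)/1e3)
W=L+[0,0,.0265]-X[...,None]*u+Y[...,None]*w
for n in('side','top','wrist'):
    c=calibration(n);i=grab_frame(n);cv2.imwrite(f'pics/{n}8.png',i)
    uv=proj(c,W.reshape(-1,3)).reshape(*X.shape,2).astype(np.float32)
    g=cv2.cvtColor(cv2.remap(i,uv[...,0],uv[...,1],cv2.INTER_LINEAR),cv2.COLOR_BGR2GRAY)
    print(n,uv.reshape(-1,2).min(0),uv.reshape(-1,2).max(0))
    for y0 in(-6,-3,0,3,6):
        k=int((y0+12)*2);print(y0,[int(v) for v in g[k-1:k+2].mean(0).reshape(-1,2).mean(1)])
E
```

```text
21.175 [ 0.5312 -0.0873  0.0754] [-1.342   0.5027  6.3359]
side [320.9164 184.916 ] [334.0041 202.7776]
-6 [45, 45, 45, 45, 45, 45, 45, 45, 45, 46, 47, 48, 50, 53, 56, 57, 56, 55, 53, 51, 49, 47, 44, 43, 43, 43, 43, 43, 43, 43, 43, 43, 43, 43, 43, 43, 42, 42, 42, 42, 42, 42, 42, 44, 50, 59, 67, 76, 79, 80, 83, 85, 87, 85, 84, 83, 81, 77, 71, 64, 58, 55, 51, 47, 41, 41, 41, 40, 40, 40]
-3 [79, 74, 71, 68, 65, 61, 59, 56, 54, 51, 48, 46, 44, 43, 43, 43, 43, 43, 42, 42, 42, 42, 42, 42, 42, 42, 42, 43, 43, 44, 44, 43, 43, 42, 42, 42, 42, 42, 41, 41, 42, 42, 43, 43, 45, 47, 50, 53, 54, 54, 54, 55, 55, 55, 56, 56, 54, 53, 50, 47, 45, 44, 42, 40, 40, 41, 42, 42, 43, 42]
0 [102, 100, 99, 97, 94, 92, 91, 89, 87, 81, 73, 65, 58, 52, 49, 46, 44, 43, 43, 43, 42, 42, 42, 42, 42, 42, 42, 42, 43, 43, 42, 42, 41, 41, 41, 42, 42, 42, 43, 43, 42, 42, 42, 42, 42, 42, 42, 42, 42, 42, 42, 42, 42, 41, 41, 41, 41, 42, 42, 42, 41, 41, 41, 40, 40, 41, 42, 42, 42, 42]
3 [81, 82, 83, 84, 85, 86, 88, 88, 88, 84, 80, 74, 69, 64, 59, 52, 48, 46, 44, 43, 42, 43, 43, 43, 44, 44, 43, 43, 43, 43, 42, 41, 41, 41, 41, 
[... 2729 characters left out ...]
120, 119, 119, 119, 91, 56, 175, 218, 218, 215, 178, 65, 37, 40, 37, 35, 34, 39, 36, 35, 39, 38, 40, 38, 37, 37, 37, 37, 39, 38]
3 [103, 87, 51, 48, 47, 47, 45, 45, 44, 44, 44, 43, 42, 41, 42, 41, 41, 40, 40, 41, 40, 43, 52, 59, 53, 40, 39, 38, 43, 51, 52, 57, 72, 76, 75, 69, 69, 70, 76, 80, 84, 91, 94, 91, 58, 84, 183, 196, 198, 190, 116, 43, 39, 37, 35, 37, 37, 38, 37, 39, 38, 38, 38, 39, 40, 39, 38, 38, 38, 35]
6 [50, 49, 49, 48, 48, 48, 48, 47, 46, 46, 46, 47, 45, 46, 45, 43, 44, 44, 44, 43, 42, 40, 39, 38, 39, 38, 37, 38, 38, 38, 38, 38, 40, 38, 37, 39, 40, 40, 40, 40, 40, 39, 40, 39, 37, 40, 40, 37, 37, 38, 40, 38, 39, 37, 36, 34, 35, 37, 38, 39, 38, 38, 38, 38, 37, 37, 37, 37, 38, 38]
```

The pad is pressed (6.3 N, about 3 mm), but the gripper hides the bead in all three cameras. I'll lift, turn the tool 90° so the wrist camera can see past the fingers, and press again so I can check the bead under load.

>>> {"method": "move_arm", "body": {
  "jaw": [255,255,255,255,255,255,255,255,255,255],
  "dp": [
    [0,0,-0.015],
    [0,0,0],
    [0,0,0],
    [0,0,0],
    [0,0,0],
    [0,0,0],
    [0,0,0],
    [0,0,0],
    [0,0,0],
    [0,0,0]
  ],
  "rotation": [
    [0,0,0],
    [0,0,0.055],
    [0,0,0.055],
    [0,0,0.055],
    [0,0,0.055],
    [0,0,0.055],
    [0,0,0.055],
    [0,0,0.055],
    [0,0,0.055],
    [0,0,0.055]
  ]
}}

```text
clock: 22.58
position: [0.5312, -0.087, 0.0879]
tool_rot: [-3.141, -0.0, -0.086]
force: [0.1, -0.7, -0.0]
grip_width: 0.0
```

>>> {"method": "move_arm", "body": {
  "jaw": [255,255,255],
  "dp": [
    [0,0,0],
    [0,0,0],
    [0,0,0]
  ],
  "rotation": [
    [0,0,0.005],
    [0,0,0],
    [0,0,0]
  ]
}}

```text
clock: 22.95
position: [0.5311, -0.0873, 0.0874]
tool_rot: [-3.141, 0.0, -0.094]
force: [-0.2, 0.8, 0.7]
grip_width: -0.0002
```

Down 12 mm, as before.

>>> {"method": "move_arm", "body": {
  "jaw": [255,255,255,255,255,255],
  "dp": [
    [0,0,0.007],
    [0,0,0.003],
    [0,0,0.002],
    [0,0,0.002],
    [0,0,0.001],
    [0,0,0]
  ],
  "rotation": [
    [0,0,0],
    [0,0,0],
    [0,0,0],
    [0,0,0],
    [0,0,0],
    [0,0,0]
  ]
}}

```text
clock: 23.7
position: [0.531, -0.0873, 0.0754]
tool_rot: [3.141, 0.0, -0.096]
force: [-3.3, -0.2, 6.2]
grip_width: 0.0004
```

>>> {"method": "move_arm", "body": {
  "jaw": [255,255,255,255,255,255,255,255,255,255],
  "dp": [
    [0,0,0],
    [0,0,0],
    [0,0,0],
    [0,0,0],
    [0,0,0],
    [0,0,0],
    [0,0,0],
    [0,0,0],
    [0,0,0],
    [0,0,0]
  ],
  "rotation": [
    [0,0,0],
    [0,0,0],
    [0,0,0],
    [0,0,0],
    [0,0,0],
    [0,0,0],
    [0,0,0],
    [0,0,0],
    [0,0,0],
    [0,0,0]
  ]
}}

```text
clock: 24.95
position: [0.531, -0.0873, 0.0754]
tool_rot: [3.141, 0.0, -0.096]
force: [-2.2, -0.5, 5.1]
grip_width: -0.0002
```

```bash
python3 - <<'E'
from h import *
s=bot.observe();print(s['clock'],s['position'],s['tool_rot'],s['force'])
u=np.array([np.cos(1.4746),np.sin(1.4746),0]);w=np.array([u[1],-u[0],0]); L=np.array([.5283,-.1165,.046])
X,Y=np.meshgrid(np.arange(0,40,.5)/1e3,np.arange(-12,12,.5)/1e3)
W=L+[0,0,.0265]-X[...,None]*u+Y[...,None]*w
c=calibration('wrist');i=grab_frame('wrist');cv2.imwrite('pics/w9.png',i)
uv=proj(c,W.reshape(-1,3)).reshape(*X.shape,2).astype(np.float32)
r=cv2.remap(i,uv[...,0],uv[...,1],cv2.INTER_LINEAR);g=cv2.cvtColor(r,cv2.COLOR_BGR2GRAY);cv2.imwrite('pics/r9.png',cv2.resize(r,(800,480)))
for y0 in range(-10,11,2):
    k=int((y0+12)*2);print(y0,[int(v) for v in g[k-1:k+2].mean(0).reshape(-1,2).mean(1)])
E
```

```text
24.95 [ 0.531  -0.0873  0.0754] [ 3.1415  0.0001 -0.0962] [-2.1963 -0.5408  5.0504]
-10 [246, 246, 246, 244, 244, 246, 246, 246, 244, 243, 246, 246, 246, 244, 243, 244, 246, 246, 245, 243, 243, 246, 246, 246, 243, 243, 245, 246, 246, 243, 243, 243, 246, 245, 240, 239, 239, 244, 245, 243]
-8 [253, 253, 253, 253, 253, 253, 253, 253, 253, 253, 249, 194, 165, 212, 253, 253, 253, 253, 253, 253, 253, 253, 253, 253, 253, 253, 253, 253, 219, 174, 166, 234, 253, 253, 248, 247, 247, 248, 247, 248]
-6 [254, 254, 254, 253, 253, 254, 254, 254, 255, 253, 195, 132, 105, 128, 248, 253, 253, 254, 248, 239, 228, 234, 243, 252, 254, 254, 249, 175, 132, 128, 100, 152, 252, 254, 252, 251, 251, 251, 251, 251]
-4 [252, 252, 252, 251, 251, 251, 251, 251, 251, 228, 136, 126, 108, 101, 246, 249, 205, 147, 128, 127, 133, 133, 134, 154, 229, 252, 186, 126, 126, 126, 102, 120, 242, 251, 251, 250, 251, 251, 251, 250]
-2 [232, 249, 249, 249, 249, 249, 249, 249, 248, 199, 120, 116, 95, 99, 201, 145, 117, 117, 117, 123, 126, 119, 119, 118, 132, 226, 153, 115, 115, 115, 90, 105, 206, 226, 248, 248, 248, 248, 248, 248
[... 482 characters left out ...]
92, 93, 92, 99, 143, 173, 175, 108, 90, 90, 72, 111, 173, 175, 177, 176, 176, 176, 175, 176, 176]
6 [170, 170, 170, 170, 171, 171, 170, 169, 170, 136, 86, 68, 111, 169, 170, 170, 154, 130, 121, 120, 136, 153, 169, 170, 169, 167, 102, 85, 73, 86, 162, 169, 170, 171, 170, 171, 172, 170, 170, 172]
8 [192, 193, 191, 183, 184, 182, 173, 170, 170, 147, 99, 131, 188, 193, 192, 185, 183, 182, 175, 169, 170, 168, 163, 162, 161, 184, 116, 96, 126, 177, 177, 171, 171, 170, 162, 162, 162, 162, 162, 162]
10 [205, 205, 205, 205, 205, 205, 205, 205, 205, 205, 205, 205, 205, 205, 205, 205, 205, 205, 206, 206, 205, 205, 205, 205, 204, 205, 204, 205, 205, 205, 204, 204, 206, 205, 204, 188, 163, 163, 163, 164]
```

The bead is visible under load. It spans about 14.8–24.5 (centre 19.6), against a ring midpoint of about 19.8, so it is centred. I'll add 0.6 mm of press for margin and let it settle.

>>> {"method": "move_arm", "body": {
  "jaw": [255,255,255,255,255,255,255,255,255,255],
  "dp": [
    [0,0,0.0008],
    [0,0,0],
    [0,0,0],
    [0,0,0],
    [0,0,0],
    [0,0,0],
    [0,0,0],
    [0,0,0],
    [0,0,0],
    [0,0,0]
  ],
  "rotation": [
    [0,0,0],
    [0,0,0],
    [0,0,0],
    [0,0,0],
    [0,0,0],
    [0,0,0],
    [0,0,0],
    [0,0,0],
    [0,0,0],
    [0,0,0]
  ]
}}

```text
clock: 26.25
position: [0.531, -0.0872, 0.0748]
tool_rot: [3.142, 0.0, -0.096]
force: [-2.8, -0.5, 6.3]
grip_width: -0.0
```

```bash
python3 - <<'E'
from h import *
from workcell import workorder
s=bot.observe();print(s['clock'],s['position'],s['force'])
u=np.array([np.cos(1.4746),np.sin(1.4746),0]);L=np.array([.5283,-.1165,.0725])
x=np.arange(0,40,.5)/1e3; c=calibration('wrist');i=cv2.cvtColor(grab_frame('wrist'),cv2.COLOR_BGR2GRAY)
uv=proj(c,L-x[:,None]*u).astype(np.float32)[None]
print([int(v) for v in cv2.remap(i,uv[...,0],uv[...,1],1)[0].reshape(-1,2).mean(1)])
if 4<s['force'][2]<9: workorder.job_done(); print('done')
E
```

```text
26.25 [ 0.531  -0.0872  0.0748] [-2.8083 -0.5315  6.2828]
[192, 191, 192, 192, 192, 193, 192, 192, 192, 158, 104, 101, 84, 98, 140, 105, 106, 110, 113, 113, 115, 108, 110, 106, 105, 162, 126, 104, 105, 102, 77, 117, 192, 192, 193, 198, 201, 200, 199, 198]
the job is handed in; nothing more can be done
done
```

The job was handed in at about 26 s of the 66 s allowed, with the thumb pad still pressed and the bead centred.

What was done:
- **Ejector:** I pushed the tab until it hit its end stop (about 25 N); the level stood out of the sleeve.
- **Level:** I gripped it, drew it out and set it along the tray's stripe, about 2 mm from the middle by my measurement. When I let go, the bead rolled towards the foot end.
- **Knob:** I turned it 0.79 rad clockwise and released it.
- **Thumb pad:** I pressed it with the closed fingers. I then lifted off, turned the tool 90° and pressed again, so the wrist camera could see the bead while the pad was down.

Last checks:
- **Bead:** it sat about 0.7 mm from the middle of the rings before pressing. Under load it was within about 0.5 mm, and it had not moved in the final reading.
- **Push:** 6.3 N at the end, with the pad about 3 to 3.7 mm in.

What I could not fully check:
- The picture limit ran out, so the bead under load was checked from grey values only, not by eye.
- A sideways force of about 3 N was present while pressing, but the tool did not drift.
- I did not check the bystanders in a final picture; the moves stayed clear of them and I felt no unexpected contact.

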